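Rebuild the candle stand and free its finial of unknown thread hand

ROBOT

A 6-joint arm with a two-finger parallel gripper is mounted at the origin on the work surface. World frame = base frame: x ahead of the robot, y to its left, z up, the work surface at z = 0. Lengths are in m, angles in rad, forces in N, time in s.
With the tool pointing down it reaches from about 0.3 to 0.775 m from the base axis. Payload 14.6 kg.
Tool frame: the origin (TCP) lies on the centre line of the jaws, within the pads' length; the fingertips stand ctrl.tcp_to_tips ahead of it and the grasp point (between the pads) lies 2 mm behind it (ctrl.tcp_to_tips is the distance from the TCP to the fingertips, in m); z points along the fingers, y is the line along which they close (so a half turn about z gives the same grasp; the last joint's range is limited). The gripper opens to 94 mm and grips with 3 to 60 N. Pads are 16 mm wide; open, the fingers measure 119 mm over their backs; the gripper's body (75 mm by 177 mm) begins 78 mm behind the grasp point.
Start: joints at [-1.236, 0.3, 1.521, -0, 1.321, -0.067], TCP at [0.215, -0.506, 0.222] pointing down, gripper open.
Joint ranges: [-3.03, 3.03], [-0.79, 2.21], [0.23, 2.52], [-1.04, 4.18], [0, 3.07], [-2.55, 2.55]. Speed limits (rad/s): [2.22, 2.22, 2.57, 3.14, 3.14, 3.14].

INTERFACE

Orientations are given as [roll, pitch, yaw] about the fixed x, y, z axes, in that order (R = Rz(yaw) Ry(pitch) Rx(roll)).
In Python, from station import telemetry, viewer, hand_in, ctrl gives the robot as it stands.
- The arm moves only by the tool step_arm, never from a script. Its argument "plan" is a list of rows, each an object of numbers: "dx", "dy", "dz": the shift along the tool's x, y, z scaled (see below); "rx", "ry", "rz": the turn, a rotation vector about the tool's x, y, z scaled (see below); "claw": the closure, from 0 (fully open) to 1 (shut). In form: [{"dx": .., "dy": .., "dz": .., "rx": .., "ry": .., "rz": .., "claw": ..}, ...]. A call has 1 to 10 rows; each row shifts and turns the commanded pose from where the row before left it, along the tool's axes as they then stand; what a row does not reach is not made up. The controller multiplies each number of a shift by 0.1 m and each number of a turn by 90 degrees. A row lasts 1/10 s, in which the tool goes at most 50 mm and 8.59 degrees, less where a joint would pass 70% of its speed; a pose out of reach is approached as far as the arm can. A call with a number of a shift or a turn outside -1 to 1 is refused whole. A call with a gripper value outside its range is refused whole. The fingers move at their own pace and stop on an object; "grip_force" is the grip in N (left out, the last holds). Time passes only in rows, so rows that do not move let the fingers close. It gives the time, the measured TCP pose, the force, the opening and the grip force at its end, in the units of the state.
- telemetry.get_obs(): the state, without advancing time (a new reading comes with each control period).
- viewer.camera(name): name is "scene" or "top"; returns a dict with "img" (420x560x3 uint8, red, green, blue), "z_map" (420x560 float32, m along the optical axis (not along the pixel's ray), 0 where there is no reading), "fx", "fy", "cx", "cy" (pixels), "dist" ([k1, k2, p1, p2, k3] as OpenCV has them; the pictures are not rectified), "R" (3x3) and "t" (3): a world point X has camera coordinates R X + t. Camera axes: x right, y down, z forward; pixel columns grow to the right and rows downward; lengths in m; the calibration is good to about 2 mm. A picture is of the moment at which its call begins.
- hand_in(): hands the job in; it is judged then, once.
Trained networks look in a picture, given as the dict that the camera call returned (one of the last four; its "shot" number tells which), for a name from the list of things; names that differ only in an ending like _2 or _b are one class to them, and where a whole thing is asked for, a point or a joint stands for the part that bears it (a point fixed in the world has none). Each returns a list of dicts, best first, with "score" (0 to 1); they miss things now and then, are a little off and sometimes report something else, mostly with a low value. They report only what shows in the picture. A call takes as long as a camera call. They do not tell look-alikes from the thing itself.
- viewer.recognise(target, picture): "rect" ([left, top, right, bottom] in pixels, round what is visible of it).
The state is a dict: "time_s": time; "qpos": joint angles; "joint_vel": joint speeds; "tau": joint torques, N m; "ee_pos": TCP position; "eef_rot": TCP orientation; "force": force on the tool from outside, world axes, zero at the start; "moment": the same for the moment, N m; "grip_width": finger opening in m; "grip_force": force on a finger pad.
Only numpy, scipy, OpenCV 4.12 (cv2) and the standard library are available. Lean on these libraries where they do the work, as an engineer would, in place of code of your own. Each camera call takes 0.05 s, during which the arm holds its last target. There are 200 camera calls.

TASK

At the tableware stall, rebuild the candle stand: thread the wide collar and then the narrow one down its rod, each fully home and let go. Then free the tall finial parked on the keeper board: its quick thread may be of either hand, so try turning it both ways, and once it is loose lift it off its stud. Finish while still holding it upright in the gripper, straight above the rod and clear of it, leaving the low finial and all the other wares where they stand.

Things in the scene. Friction and masses are not known exactly. Their poses are not given: they have to be found in the camera images.
- stand: fixed pewter candle-stand foot, round, 92 mm across and 20 mm high, flat on top (80 mm across), with an upright steel rod of 12 mm diameter (tapering to 7 mm over its last 4 mm) at its centre; origin: centre of the underside, z up
- seat (a point): point on the rod's axis on the foot's flat top, 20 mm above the table: where the first collar's underside comes to rest; z up
- rod_tip (a point): top of the rod, 46 mm above the seat (66 mm above the table)
- wide_collar: loose pewter collar lying flat: ring of 60 mm outer diameter, 16 mm bore, 18 mm high, about 160 g; origin: centre of its underside, z along the bore. Goes on first
- narrow_collar: loose pewter collar lying flat: ring of 44 mm outer diameter, 16 mm bore, 18 mm high, about 90 g; origin: centre of its underside, z along the bore. Goes on second, on top of the wide one
- keeper: fixed wooden keeper board 100 x 210 x 14 mm lying flat, long side along its y; it carries two short fixed brass studs 100 mm apart at its y = +50 and -50 mm, each hidden under a parked finial; origin: centre of the underside, z up
- tall_finial: the taller of the two loose pewter finials parked on the board (on which stud varies), about 150 g: a round hollow skirt 38 mm across and 25 mm high, above it a plain round grip cylinder of 30 mm diameter from 25 to 58 mm above the underside, and a small dome to 65 mm that offers no grip; origin: centre of its underside, z up its axis
- finial_grip (a point): on the tall finial's axis 46 mm above its underside, where to grip. One way the finial is stopped within about 15 degrees (give included) and then slips in the fingers; the other way it turns freely, is free of its 18 mm high stud after 53 degrees and meets a second stop at about 107; between these it lifts straight off. Which way is free varies from start to start and cannot be seen
- low_finial: the low finial on the other stud, to be left: same 38 mm skirt, with a 20 mm diameter grip, 39 mm high in all; origin: centre of its underside
- bowl: bystander: white ceramic bowl, 120 mm across, 60 mm high; origin: centre of the underside
- mug: bystander: white enamel mug, 76 mm across, 75 mm high; origin: centre of the underside
- wood_bowl: bystander: small reddish wooden bowl, 96 mm across, 40 mm high; origin: centre of the underside
- shaker: bystander: upright dark pewter shaker, 42 mm across, 82 mm high; origin: centre of the underside
- shaker_two: bystander: a second shaker of the same kind
- opener: bystander: brass bottle opener lying flat, 116 mm long, 38 mm wide, 8 mm thick; origin on its underside, near its middle
Mind the look-alikes: they are no part of the job. Leave any green, orange or pink look-alike of the stand alone.

How it is judged:
On the way, in this order (a step that is already met when the one before it is completed fails the run):
1. the wide collar is down on the foot, round the rod, and let go (horizontal distance between wide_collar and seat below 0.004 m and z of wide_collar in the frame of seat between -0.004 and 0.0025 m and angle between wide_collar's own z axis and vertical below 0.08 rad and contact force between the fingers and wide_collar below 0.3 N), for 0.2 s.
2. the narrow collar is down on the wide one, round the rod, and let go (horizontal distance between each of wide_collar, narrow_collar and seat below 0.004 m and z of wide_collar in the frame of seat between -0.004 and 0.0025 m and angle between each of wide_collar, narrow_collar's own z axis and vertical below 0.08 rad and z of narrow_collar in the frame of seat between 0.014 and 0.0205 m and contact force between the fingers and narrow_collar below 0.3 N), for 0.2 s.
3. the tall finial is off its stud (z of tall_finial in the frame of keeper above 0.04 m and contact force between the fingers and tall_finial above 1 N), for 0.2 s.
At the end, for the whole second after the job is handed in: Collars home on the rod, wide under narrow (height 2.5 mm, axis 4 mm); tall finial gripped, still, upright within 0.2 rad, within 20 mm of the rod's axis, underside 10 to 150 mm above its tip, touching only the fingers; low finial moved under 15 mm, other wares under 30 mm (horizontal distance between each of wide_collar, narrow_collar and seat below 0.004 m and z of wide_collar in the frame of seat between -0.004 and 0.0025 m and angle between each of wide_collar, narrow_collar's own z axis and vertical below 0.08 rad and z of narrow_collar in the frame of seat between 0.014 and 0.0205 m and horizontal distance between tall_finial and rod_tip below 0.02 m and z of tall_finial in the frame of rod_tip between 0.01 and 0.15 m and angle between tall_finial's own z axis and vertical below 0.2 rad and linear speed of tall_finial below 0.03 m/s and contact force between the fingers and tall_finial above 2 N and contact force between tall_finial and stand below 0.1 N and contact force between tall_finial and wide_collar below 0.1 N and contact force between tall_finial and narrow_collar below 0.1 N and distance of low_finial from where it was at the start of the episode below 0.015 m and distance of each of bowl, mug, wood_bowl, shaker, shaker_two, opener from where it was at the start of the episode below 0.03 m); the arm keeps its last pose, push and grip.
It fails at once if the low finial is taken off or shoved (distance of low_finial from where it was at the start of the episode above 0.015 m).
It fails at once if a bystander is shoved (distance of any of bowl, mug, wood_bowl, shaker, shaker_two, opener from where it was at the start of the episode above 0.03 m).
It also fails if it takes over 72 s, if anything falls off the work surface, if the arm or the gripper's body presses on something with over 40 N, if the wrist force passes 120 N, or if a joint passes its speed limit or range.

## Working session

There is one attempt and no reset: what is moved stays moved. The work goes in short steps, Python scripts to look and compute and a tool call to move; the robot and the scene stay as the last step left them, time stands still between calls to the robot, and variables do not carry over. Pictures are saved under pics/ and viewed, at most 10 in all, crops included, and the job is handed in when it is done.

Besides the shell and the picture viewer there is one more tool, called in YAML: its name, and indented under it one key for each argument. step_arm: Moves the arm, as the interface text tells. Shifts and turns lie within -1 to 1; 1 stands for 0.1 m of shift or 90 degrees of turn. Its arguments: {"type":"object","properties":{"plan":{"type":"array"},"grip_force":{"type":"number"}},"required":["plan"]}

```bash
ls; mkdir -p pics
cat > h.py <<'E'
import numpy as np, cv2
from station import telemetry, viewer, hand_in, ctrl
def K(p): return np.array([[p['fx'],0,p['cx']],[0,p['fy'],p['cy']],[0,0,1.]])
def cloud(p):
    h,w=p['z_map'].shape
    u,v=np.meshgrid(np.arange(w),np.arange(h))
    n=cv2.undistortPoints(np.stack([u,v],-1).reshape(-1,1,2).astype(float),K(p),np.array(p['dist'])).reshape(h,w,2)
    z=p['z_map'].astype(float)
    c=np.dstack([n[...,0]*z,n[...,1]*z,z])
    X=(c-np.array(p['t']))@np.array(p['R'])
    X[z==0]=np.nan
    return X
def proj(p,X):
    R=np.array(p['R']); return cv2.projectPoints(np.array(X,float).reshape(-1,1,3),cv2.Rodrigues(R)[0],np.array(p['t'],float),K(p),np.array(p['dist']))[0].reshape(-1,2)
def save(p,n): cv2.imwrite('pics/'+n,p['img'][...,::-1])
E
python3 - <<'E'
from h import *
print(telemetry.get_obs(),ctrl.tcp_to_tips)
for c in ['top','scene']:
    p=viewer.camera(c); save(p,c+'0.png'); X=cloud(p)
    print(c,(-np.array(p['R']).T@np.array(p['t'])).round(3))
    for n in ['stand','wide_collar','narrow_collar','keeper','tall_finial','low_finial','bowl','mug','wood_bowl','shaker','opener']:
        for d in viewer.recognise(n,p)[:3]:
            l,t,r,b=[int(round(x)) for x in d['rect']]
            s=X[t:b+1,l:r+1].reshape(-1,3); s=s[np.isfinite(s[:,0])]
            zt=np.percentile(s[:,2],97) if len(s) else 0
            q=s[s[:,2]>zt-.006] if len(s) else np.zeros((1,3))
            print(n,round(d['score'],2),[l,t,r,b],'top',round(zt,3),'mid',((q.min(0)+q.max(0))/2).round(3))
E
```

```text
pics
{'time_s': 0.0, 'qpos': array([-1.23563394e+00,  3.00494522e-01,  1.52162212e+00, -8.00771881e-06,
        1.32070927e+00, -6.66128389e-02]), 'joint_vel': array([-1.24049724e-03,  7.12357952e-04, -1.36027234e-03, -1.87714975e-04,
        7.00500814e-04,  4.82744478e-05]), 'tau': array([-2.36670840e-04, -5.31808877e+01, -3.52735412e+01,  7.08030956e-02,
        2.44483317e-02, -9.98908945e-05]), 'ee_pos': array([ 0.21498149, -0.50595873,  0.22185612]), 'eef_rot': array([-3.14036161e+00, -7.43515772e-05,  4.01777171e-01]), 'force': array([-0.16952304, -0.45940962,  0.54979437]), 'moment': array([ 0.05627403, -0.0542294 ,  0.01112724]), 'grip_force': 0.0, 'grip_width': 0.09406558972016697} 0.017
top [0.327 0.041 1.062]
stand 0.92 [250, 255, 293, 294] top 0.023 mid [0.378 0.017 0.043]
stand 0.72 [349, 254, 390, 294] top 0.023 mid [ 0.381 -0.2    0.042]
stand 0.71 [182, 245, 221, 284] top 0.024 mid [0.407 0.178 0.044]
wide_collar 0.59 [165, 165, 188, 191] top 0.021 mid [0.605 0.237 0.019]
narrow_collar 0.56 [146, 223, 169, 245] top 0.02 mid [0.475 0.281 0.019]
narrow_collar 0.32 [180
[... 1102 characters left out ...]
.02 ]
keeper 0.81 [171, 188, 242, 222] top 0.063 mid [ 0.523 -0.177  0.07 ]
keeper 0.64 [264, 181, 271, 199] top 0.012 mid [ 0.395 -0.095  0.009]
tall_finial 0.61 [214, 187, 227, 208] top 0.078 mid [ 0.525 -0.178  0.077]
low_finial 0.48 [187, 187, 199, 204] top 0.053 mid [ 0.549 -0.271  0.052]
low_finial 0.26 [213, 266, 245, 308] top 0.076 mid [0.784 0.013 0.075]
bowl 0.88 [258, 278, 311, 326] top 0.061 mid [0.769 0.154 0.06 ]
mug 0.7 [212, 266, 243, 307] top 0.076 mid [0.784 0.013 0.075]
wood_bowl 0.59 [410, 219, 443, 244] top 0.042 mid [0.381 0.417 0.04 ]
shaker 0.77 [268, 252, 277, 277] top 0.082 mid [0.673 0.075 0.081]
opener 0.52 [266, 178, 274, 202] top 0.012 mid [ 0.383 -0.095  0.009]
```

Run:
```python
import cv2
a=cv2.imread('pics/top0.png');b=cv2.imread('pics/scene0.png')
cv2.imwrite('pics/topb.png',cv2.resize(a[50:350,40:440],(800,600),interpolation=3))
cv2.imwrite('pics/scb.png',cv2.resize(b[150:345,165:455],(800,538),interpolation=3))
```

```text
(no output)
```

View pics/topb.png

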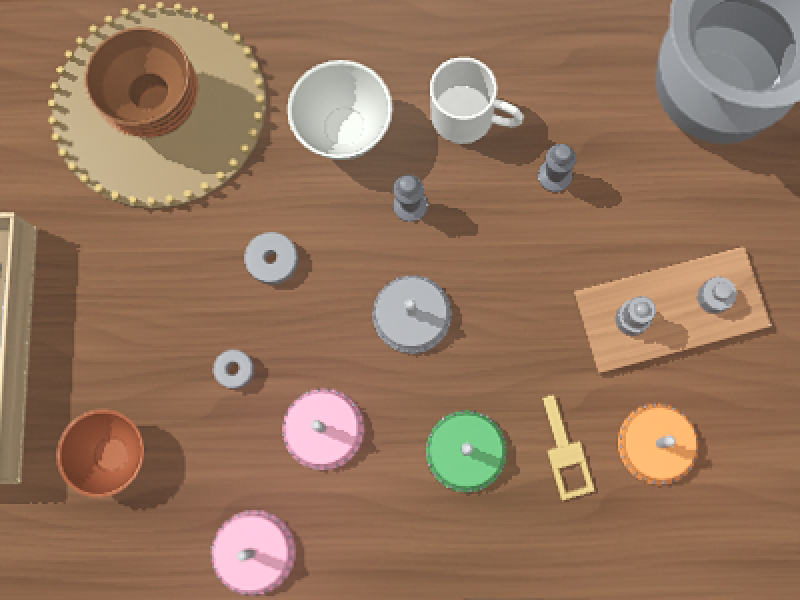

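View pics/scb.png

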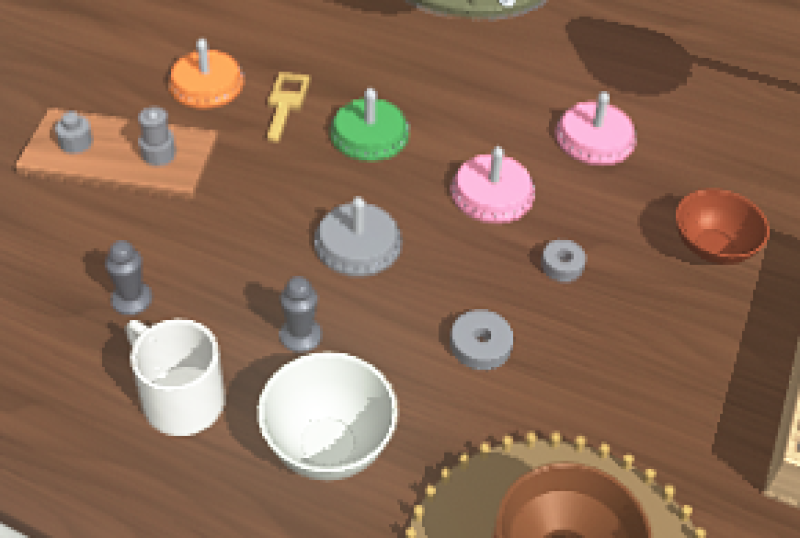

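The top crop (2x, offset 40,50) shows the grey pewter stand at (412,314). Its look-alikes are green (466,450), orange (658,443), pink (323,428) and pink (253,552). The wide collar is at (270,257) and the narrow one at (232,369). On the board, the tall finial is at (637,315) and the low one at (718,294). I choose the grey stand and will measure it next.

```bash
cat >> h.py <<'E'
def circ(P):
    """centre of the min enclosing circle of xy points"""
    (x,y),r=cv2.minEnclosingCircle((P[:,:2]*1000).astype(np.float32)); return np.array([x,y,r])/1000
def near(X,c,r,z0,z1):
    P=X.reshape(-1,3); P=P[np.isfinite(P[:,0])]
    return P[(np.hypot(*(P[:,:2]-c).T)<r)&(P[:,2]>z0)&(P[:,2]<z1)]
E
python3 - <<'E'
from h import *
for c in ['top','scene']:
    p=viewer.camera(c); X=cloud(p)
    if c=='top': c0=X[209,244]; print(c0); cv2.imwrite('pics/crop.png',cv2.resize(p['img'][180:235,215:280,::-1],None,fx=8,fy=8,interpolation=3))
    for n,xy,r,z0,z1 in [('stand',c0[:2],.06,.014,.03),('rod',c0[:2],.04,.035,.08),('wide',(.605,.238),.05,.014,.03),('narrow',(.476,.281),.04,.014,.03),('tall',(.524,-.177),.03,.05,.08),('tallskirt',(.524,-.177),.035,.033,.045),('low',(.5485,-.272),.03,.045,.06),('lowsk',(.5485,-.272),.035,.03,.042)]:
        P=near(X,xy,r,z0,z1)
        if len(P): print(c,n,len(P),'circ',circ(P).round(4),'mean',P.mean(0).round(4),'bbox',((P.min(0)+P.max(0))/2).round(4),P[:,2].max().round(3))
E
```

```text
[0.52800172 0.07967273 0.02163114]
top stand 949 circ [0.5364 0.078  0.043 ] mean [0.5354 0.0767 0.0192] bbox [0.5356 0.0763 0.0193] 0.024
top rod 34 circ [0.5362 0.077  0.0061] mean [0.5345 0.0764 0.0591] bbox [0.5354 0.0769 0.0544] 0.069
top wide 448 circ [0.6045 0.2398 0.0302] mean [0.6044 0.2392 0.0175] bbox [0.6044 0.2398 0.0186] 0.023
top narrow 241 circ [0.4751 0.2806 0.0218] mean [0.4749 0.2801 0.0171] bbox [0.4752 0.2801 0.0183] 0.022
top tall 174 circ [ 0.5237 -0.176   0.016 ] mean [ 0.5221 -0.1749  0.0704] bbox [ 0.5237 -0.1763  0.0649] 0.08
top tallskirt 78 circ [ 0.5236 -0.1765  0.0196] mean [ 0.5177 -0.1695  0.0381] bbox [ 0.5226 -0.1754  0.0391] 0.045
top low 64 circ [ 0.5472 -0.2732  0.0099] mean [ 0.5471 -0.2733  0.0517] bbox [ 0.5478 -0.273   0.0515] 0.056
top lowsk 166 circ [ 0.5478 -0.2735  0.0203] mean [ 0.5456 -0.2714  0.0375] bbox [ 0.5477 -0.2741  0.0359] 0.042
scene stand 486 circ [0.5389 0.076  0.0432] mean [0.5423 0.0778 0.0209] bbox [0.539 0.076 0.022] 0.029
scene rod 40 circ [0.5389 0.0773 0.0065] mean [0.5397 0.0776 0.054 ] bbox [0.5389 0.0774 0.0519] 0.068
scene wide 332 circ [0.6058 0.2384 0.0309] mean [0.6072 0.239  0.0187] bbox [0.6061 0.2389 0.0184] 0.022
scene narrow 143 circ [0.4756 0.281  0.0233] mean [0.4774 0.2804 0.0185] bbox [0.476  0.2806 0.0185] 0.023
scene tall 107 circ [ 0.5222 -0.1767  0.0172] mean [ 0.5282 -0.1739  0.0672] bbox [ 0.5235 -0.1771  0.0648] 0.08
scene tallskirt 55 circ [ 0.5264 -0.177   0.0205] mean [ 0.5317 -0.1711  0.0395] bbox [ 0.5253 -0.1778  0.0392] 0.044
scene low 25 circ [ 0.5483 -0.2712  0.0102] mean [ 0.5491 -0.2711  0.0519] bbox [ 0.5483 -0.2717  0.0514] 0.055
scene lowsk 69 circ [ 0.5481 -0.2723  0.0193] mean [ 0.5528 -0.2671  0.0378] bbox [ 0.5484 -0.2725  0.0358] 0.042
```

View pics/crop.png

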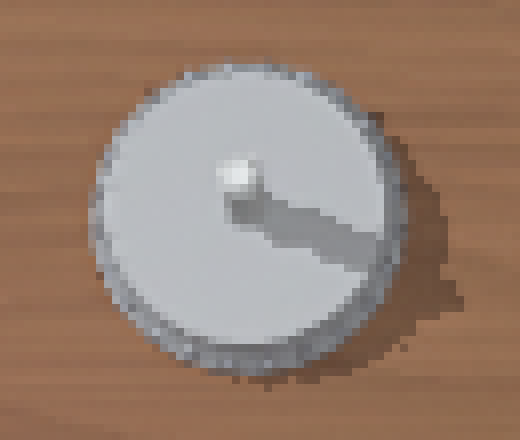

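Close crop: grey foot with the steel rod tip at crop (240,175), the only uncoloured one. The rod is at about (0.537, 0.077), and the heights and sizes match the description. I'll turn the tool to yaw 90° first, so that tool x = +y and tool y = +x.

step_arm:
  plan:
    - {"rz": -0.093, "claw": 0}
    - {"rz": -0.093, "claw": 0}
    - {"rz": -0.093, "claw": 0}
    - {"rz": -0.093, "claw": 0}
    - {"rz": -0.093, "claw": 0}
    - {"rz": -0.093, "claw": 0}
    - {"rz": -0.093, "claw": 0}
    - {"rz": -0.093, "claw": 0}
    - {"claw": 0}
    - {"claw": 0}
  grip_force: 30

```text
$.plan[0]: bad value
```

step_arm:
  plan:
    - {"dx": 0, "dy": 0, "dz": 0, "rx": 0, "ry": 0, "rz": -0.093, "claw": 0}
    - {"dx": 0, "dy": 0, "dz": 0, "rx": 0, "ry": 0, "rz": -0.093, "claw": 0}
    - {"dx": 0, "dy": 0, "dz": 0, "rx": 0, "ry": 0, "rz": -0.093, "claw": 0}
    - {"dx": 0, "dy": 0, "dz": 0, "rx": 0, "ry": 0, "rz": -0.093, "claw": 0}
    - {"dx": 0, "dy": 0, "dz": 0, "rx": 0, "ry": 0, "rz": -0.093, "claw": 0}
    - {"dx": 0, "dy": 0, "dz": 0, "rx": 0, "ry": 0, "rz": -0.093, "claw": 0}
    - {"dx": 0, "dy": 0, "dz": 0, "rx": 0, "ry": 0, "rz": -0.093, "claw": 0}
    - {"dx": 0, "dy": 0, "dz": 0, "rx": 0, "ry": 0, "rz": -0.093, "claw": 0}
  grip_force: 30

```text
time_s: 2.1
ee_pos: [0.2151, -0.5062, 0.2224]
eef_rot: [3.142, -0.0, 1.576]
force: [-0.4, 1.0, 0.4]
grip_width: 0.0939
grip_force: 0.0
```

step_arm:
  plan:
    - {"dx": 0.4, "dy": 0.21, "dz": 0, "rx": 0, "ry": 0, "rz": 0, "claw": 0}
    - {"dx": 0.4, "dy": 0.21, "dz": 0, "rx": 0, "ry": 0, "rz": 0, "claw": 0}
    - {"dx": 0.4, "dy": 0.21, "dz": 0, "rx": 0, "ry": 0, "rz": 0, "claw": 0}
    - {"dx": 0.4, "dy": 0.21, "dz": 0, "rx": 0, "ry": 0, "rz": 0, "claw": 0}
    - {"dx": 0.4, "dy": 0.21, "dz": 0, "rx": 0, "ry": 0, "rz": 0, "claw": 0}
    - {"dx": 0.4, "dy": 0.21, "dz": 0, "rx": 0, "ry": 0, "rz": 0, "claw": 0}
    - {"dx": 0.4, "dy": 0.21, "dz": 0, "rx": 0, "ry": 0, "rz": 0, "claw": 0}
    - {"dx": 0.4, "dy": 0.21, "dz": 0, "rx": 0, "ry": 0, "rz": 0, "claw": 0}
    - {"dx": 0.4, "dy": 0.21, "dz": 0, "rx": 0, "ry": 0, "rz": 0, "claw": 0}

```text
time_s: 3.0
ee_pos: [0.4047, -0.1445, 0.2227]
eef_rot: [3.141, 0.0, 1.57]
force: [0.4, -0.9, 0.3]
grip_width: 0.0941
grip_force: 0.0
```

step_arm:
  plan:
    - {"dx": 0.4, "dy": 0.21, "dz": 0, "rx": 0, "ry": 0, "rz": 0, "claw": 0}
    - {"dx": 0.4, "dy": 0.21, "dz": 0, "rx": 0, "ry": 0, "rz": 0, "claw": 0}
    - {"dx": 0.4, "dy": 0.21, "dz": 0, "rx": 0, "ry": 0, "rz": 0, "claw": 0}
    - {"dx": 0.4, "dy": 0.21, "dz": 0, "rx": 0, "ry": 0, "rz": 0, "claw": 0}
    - {"dx": 0.4, "dy": 0.21, "dz": 0, "rx": 0, "ry": 0, "rz": 0, "claw": 0}
    - {"dx": 0.4, "dy": 0.21, "dz": 0, "rx": 0, "ry": 0, "rz": 0, "claw": 0}
    - {"dx": 0.4, "dy": 0.21, "dz": 0, "rx": 0, "ry": 0, "rz": 0, "claw": 0}
    - {"dx": 0.4, "dy": 0.21, "dz": 0, "rx": 0, "ry": 0, "rz": 0, "claw": 0}
    - {"dx": 0.4, "dy": 0.21, "dz": 0, "rx": 0, "ry": 0, "rz": 0, "claw": 0}
    - {"dx": 0, "dy": 0, "dz": 0, "rx": 0, "ry": 0, "rz": 0, "claw": 0}

```text
time_s: 4.0
ee_pos: [0.594, 0.2177, 0.221]
eef_rot: [-3.14, -0.0, 1.574]
force: [-0.2, -0.5, -0.5]
grip_width: 0.094
grip_force: 0.0
```

step_arm:
  plan:
    - {"dx": 0.21, "dy": 0.11, "dz": 0.3, "rx": 0, "ry": 0, "rz": 0, "claw": 0}
    - {"dx": 0, "dy": 0, "dz": 0.4, "rx": 0, "ry": 0, "rz": 0, "claw": 0}
    - {"dx": 0, "dy": 0, "dz": 0.4, "rx": 0, "ry": 0, "rz": 0, "claw": 0}
    - {"dx": 0, "dy": 0, "dz": 0.3, "rx": 0, "ry": 0, "rz": 0, "claw": 0}
    - {"dx": 0, "dy": 0, "dz": 0.1, "rx": 0, "ry": 0, "rz": 0, "claw": 0}
    - {"dx": 0, "dy": 0, "dz": 0, "rx": 0, "ry": 0, "rz": 0, "claw": 0}

```text
time_s: 4.6
ee_pos: [0.604, 0.2342, 0.0718]
eef_rot: [-3.14, 0.001, 1.57]
force: [0.8, 0.4, 0.2]
grip_width: 0.0941
grip_force: 0.0
```

Run:
```python
from h import *
o=telemetry.get_obs(); print(o['ee_pos'],o['eef_rot'])
for c in ['top','scene']:
    p=viewer.camera(c); X=cloud(p)
    print(c,*[circ(near(X,xy,r,.012,.03)).round(4) for xy,r in [((.605,.239),.04),((.4755,.281),.04)]])
    I=p['img']; 
    a,b=proj(p,[.605,.239,.018]).round()[0].astype(int); cv2.imwrite(f'pics/w_{c}.png',cv2.resize(I[b-35:b+35,a-45:a+45,::-1],None,fx=6,fy=6,interpolation=3))
```

```text
[0.60395414 0.23421873 0.07175303] [-3.13982933e+00  6.00066787e-04  1.57020666e+00]
top [0. 0. 0.] [0. 0. 0.]
scene [0.6063 0.239  0.0302] [0.4769 0.2799 0.0235]
```

View pics/w_scene.png

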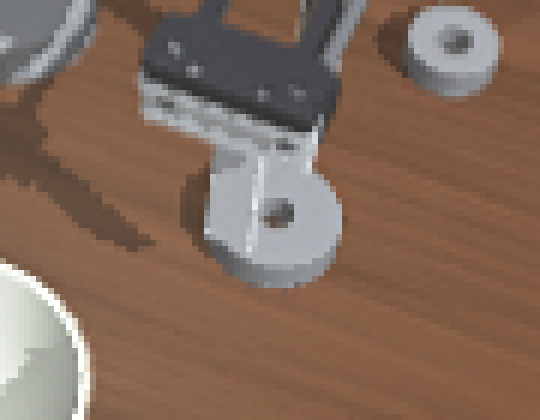

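The scene crop shows the gripper over the wide collar (bore at (275,213)), with the fingers straddling it in x. I need +4.5 mm in y, then down.

step_arm:
  plan:
    - {"dx": 0.047, "dy": 0.01, "dz": 0, "rx": 0, "ry": 0, "rz": 0, "claw": 0}
    - {"dx": 0, "dy": 0, "dz": 0.25, "rx": 0, "ry": 0, "rz": 0, "claw": 0}
    - {"dx": 0, "dy": 0, "dz": 0.25, "rx": 0, "ry": 0, "rz": 0, "claw": 0}
    - {"dx": 0, "dy": 0, "dz": 0, "rx": 0, "ry": 0, "rz": 0, "claw": 0}
    - {"dx": 0, "dy": 0, "dz": 0, "rx": 0, "ry": 0, "rz": 0, "claw": 0}

```text
time_s: 5.2
ee_pos: [0.6059, 0.2397, 0.0239]
eef_rot: [3.14, -0.0, 1.571]
force: [0.2, -0.3, 0.2]
grip_width: 0.0941
grip_force: 0.0
```

step_arm:
  plan:
    - {"dx": 0, "dy": 0, "dz": 0.03, "rx": 0, "ry": 0, "rz": 0, "claw": 0.2}
    - {"dx": 0, "dy": 0, "dz": 0, "rx": 0, "ry": 0, "rz": 0, "claw": 1}
    - {"dx": 0, "dy": 0, "dz": 0, "rx": 0, "ry": 0, "rz": 0, "claw": 1}
    - {"dx": 0, "dy": 0, "dz": 0, "rx": 0, "ry": 0, "rz": 0, "claw": 1}
    - {"dx": 0, "dy": 0, "dz": 0, "rx": 0, "ry": 0, "rz": 0, "claw": 1}
    - {"dx": 0, "dy": 0, "dz": 0, "rx": 0, "ry": 0, "rz": 0, "claw": 1}
    - {"dx": 0, "dy": 0, "dz": 0, "rx": 0, "ry": 0, "rz": 0, "claw": 1}

```text
time_s: 5.9
ee_pos: [0.6054, 0.2394, 0.0197]
eef_rot: [3.141, -0.0, 1.57]
force: [-2.5, -1.3, 4.8]
grip_width: 0.0587
grip_force: 29.8
```

step_arm:
  plan:
    - {"dx": 0, "dy": 0, "dz": -0.3, "rx": 0, "ry": 0, "rz": 0, "claw": 1}
    - {"dx": 0, "dy": 0, "dz": -0.4, "rx": 0, "ry": 0, "rz": 0, "claw": 1}
    - {"dx": 0, "dy": 0, "dz": -0.3, "rx": 0, "ry": 0, "rz": 0, "claw": 1}
    - {"dx": -0.4, "dy": -0.17, "dz": 0, "rx": 0, "ry": 0, "rz": 0, "claw": 1}
    - {"dx": -0.4, "dy": -0.17, "dz": 0, "rx": 0, "ry": 0, "rz": 0, "claw": 1}
    - {"dx": -0.4, "dy": -0.17, "dz": 0, "rx": 0, "ry": 0, "rz": 0, "claw": 1}
    - {"dx": -0.4, "dy": -0.17, "dz": 0, "rx": 0, "ry": 0, "rz": 0, "claw": 1}
    - {"dx": 0, "dy": 0, "dz": 0, "rx": 0, "ry": 0, "rz": 0, "claw": 1}
    - {"dx": 0, "dy": 0, "dz": 0, "rx": 0, "ry": 0, "rz": 0, "claw": 1}

```text
time_s: 6.8
ee_pos: [0.5373, 0.0789, 0.1196]
eef_rot: [3.141, -0.0, 1.569]
force: [-0.3, 0.5, -1.5]
grip_width: 0.0582
grip_force: 29.8
```

Run:
```python
from h import *
o=telemetry.get_obs(); e=o['ee_pos'];print(e,o['eef_rot'],o['grip_width'])
p=viewer.camera('scene'); X=cloud(p)
P=near(X,e[:2],.04,e[2]-.012,e[2]+.002); print('collar?',circ(P).round(4),len(P))
# rod: visible portion
R=near(X,[.537,.077],.02,.03,.07); print('rod',len(R), circ(R).round(4) if len(R) else '')
a,b=proj(p,[.537,.077,.09]).round()[0].astype(int); cv2.imwrite('pics/r1.png',cv2.resize(p['img'][b-35:b+40,a-45:a+45,::-1],None,fx=7,fy=7,interpolation=3))
print(proj(p,[[.537,.077,.066],e])-[a-45,b-35])
```

```text
[0.53733381 0.07889577 0.11961299] [ 3.14126827e+00 -1.25865756e-04  1.56896349e+00] 0.0582465048254327
collar? [0.5387 0.0832 0.0382] 193
rod 43 [0.5386 0.0766 0.0057]
[[44.71828601 41.35686994]
 [45.50252043 27.86361594]]
```

View pics/r1.png

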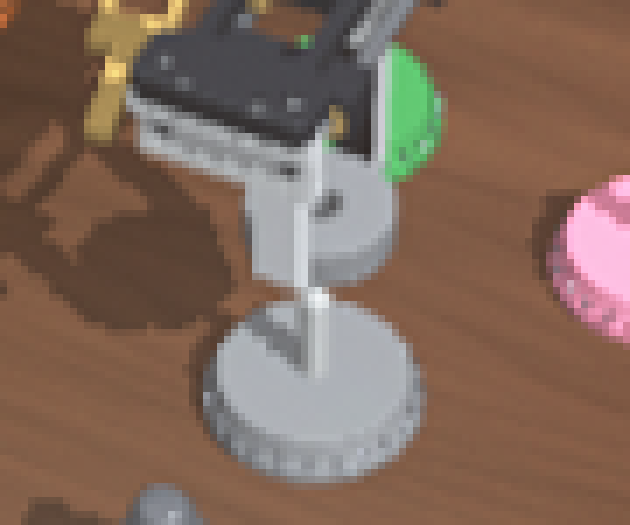

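The crop shows the collar held over the grey foot, with the rod tip at crop (317,295) and the bore at (328,203). Both cameras put the correction at −2 mm in y.

step_arm:
  plan:
    - {"dx": -0.019, "dy": 0.002, "dz": 0, "rx": 0, "ry": 0, "rz": 0, "claw": 1}
    - {"dx": 0, "dy": 0, "dz": 0.2, "rx": 0, "ry": 0, "rz": 0, "claw": 1}
    - {"dx": 0, "dy": 0, "dz": 0.1, "rx": 0, "ry": 0, "rz": 0, "claw": 1}
    - {"dx": 0, "dy": 0, "dz": 0.05, "rx": 0, "ry": 0, "rz": 0, "claw": 1}
    - {"dx": 0, "dy": 0, "dz": 0.05, "rx": 0, "ry": 0, "rz": 0, "claw": 1}
    - {"dx": 0, "dy": 0, "dz": 0.03, "rx": 0, "ry": 0, "rz": 0, "claw": 1}
    - {"dx": 0, "dy": 0, "dz": 0, "rx": 0, "ry": 0, "rz": 0, "claw": 1}

```text
time_s: 7.55
ee_pos: [0.5375, 0.0776, 0.0763]
eef_rot: [-3.141, -0.0, 1.571]
force: [-0.9, -0.8, -2.3]
grip_width: 0.0586
grip_force: 29.8
```

step_arm:
  plan:
    - {"dx": 0, "dy": 0, "dz": 0.1, "rx": 0, "ry": 0, "rz": 0, "claw": 1}
    - {"dx": 0, "dy": 0, "dz": 0.1, "rx": 0, "ry": 0, "rz": 0, "claw": 1}
    - {"dx": 0, "dy": 0, "dz": 0.1, "rx": 0, "ry": 0, "rz": 0, "claw": 1}
    - {"dx": 0, "dy": 0, "dz": 0.04, "rx": 0, "ry": 0, "rz": 0, "claw": 1}
    - {"dx": 0, "dy": 0, "dz": 0, "rx": 0, "ry": 0, "rz": 0, "claw": 1}

```text
time_s: 8.05
ee_pos: [0.5374, 0.0776, 0.0419]
eef_rot: [-3.141, -0.0, 1.57]
force: [0.2, -0.8, -1.4]
grip_width: 0.0586
grip_force: 29.8
```

Down the last 2 mm, release, rise.

step_arm:
  plan:
    - {"dx": 0, "dy": 0, "dz": 0.02, "rx": 0, "ry": 0, "rz": 0, "claw": 1}
    - {"dx": 0, "dy": 0, "dz": 0, "rx": 0, "ry": 0, "rz": 0, "claw": 1}
    - {"dx": 0, "dy": 0, "dz": 0, "rx": 0, "ry": 0, "rz": 0, "claw": 0}
    - {"dx": 0, "dy": 0, "dz": 0, "rx": 0, "ry": 0, "rz": 0, "claw": 0}
    - {"dx": 0, "dy": 0, "dz": 0, "rx": 0, "ry": 0, "rz": 0, "claw": 0}
    - {"dx": 0, "dy": 0, "dz": 0, "rx": 0, "ry": 0, "rz": 0, "claw": 0}
    - {"dx": 0, "dy": 0, "dz": 0, "rx": 0, "ry": 0, "rz": 0, "claw": 0}

```text
time_s: 8.75
ee_pos: [0.5376, 0.0775, 0.0406]
eef_rot: [3.141, -0.0, 1.57]
force: [0.6, -0.3, 0.3]
grip_width: 0.0931
grip_force: 0.0
```

step_arm:
  plan:
    - {"dx": 0, "dy": 0, "dz": -0.2, "rx": 0, "ry": 0, "rz": 0, "claw": 0}
    - {"dx": 0, "dy": 0, "dz": -0.4, "rx": 0, "ry": 0, "rz": 0, "claw": 0}
    - {"dx": 0, "dy": 0, "dz": -0.3, "rx": 0, "ry": 0, "rz": 0, "claw": 0}
    - {"dx": 0.4, "dy": -0.12, "dz": 0, "rx": 0, "ry": 0, "rz": 0, "claw": 0}
    - {"dx": 0.4, "dy": -0.12, "dz": 0, "rx": 0, "ry": 0, "rz": 0, "claw": 0}
    - {"dx": 0.4, "dy": -0.12, "dz": 0, "rx": 0, "ry": 0, "rz": 0, "claw": 0}
    - {"dx": 0.4, "dy": -0.12, "dz": 0, "rx": 0, "ry": 0, "rz": 0, "claw": 0}
    - {"dx": 0.4, "dy": -0.12, "dz": 0, "rx": 0, "ry": 0, "rz": 0, "claw": 0}
    - {"dx": 0, "dy": 0, "dz": 0, "rx": 0, "ry": 0, "rz": 0, "claw": 0}
    - {"dx": 0, "dy": 0, "dz": 0, "rx": 0, "ry": 0, "rz": 0, "claw": 0}

```text
time_s: 9.75
ee_pos: [0.4773, 0.2779, 0.1304]
eef_rot: [-3.142, 0.0, 1.572]
force: [0.1, 0.9, -0.3]
grip_width: 0.094
grip_force: 0.0
```

Run:
```python
from h import *
o=telemetry.get_obs(); e=o['ee_pos'];print(e,o['time_s'])
for c in ['scene','top']:
    p=viewer.camera(c); X=cloud(p)
    for n,xy,r,a,b in [('wide',(.5375,.077),.045,.031,.046),('rod',(.5375,.077),.02,.05,.08),('foot',(.5375,.077),.06,.014,.028),('narrow',(.476,.281),.035,.012,.025)]:
        P=near(X,xy,r,a,b)
        if len(P): print(c,n,len(P),circ(P).round(4),np.median(P[:,2]).round(4))
```

```text
[0.47728374 0.27792811 0.13035456] 9.75
scene wide 263 [0.5378 0.0771 0.0321] 0.0391
scene rod 25 [0.5377 0.0762 0.0063] 0.0615
scene foot 228 [0.5394 0.0743 0.0434] 0.0207
scene narrow 151 [0.4757 0.2801 0.023 ] 0.0182
top wide 511 [0.538  0.0774 0.0298] 0.0373
top rod 28 [0.5361 0.0771 0.0059] 0.0628
top foot 449 [0.5362 0.0762 0.0419] 0.019
top narrow 70 [0.4784 0.2708 0.0185] 0.0171
```

The wide collar is home (top at 38 mm). Now the narrow one.

step_arm:
  plan:
    - {"dx": 0.027, "dy": -0.018, "dz": 0, "rx": 0, "ry": 0, "rz": 0, "claw": 0}
    - {"dx": 0, "dy": 0, "dz": 0.4, "rx": 0, "ry": 0, "rz": 0, "claw": 0}
    - {"dx": 0, "dy": 0, "dz": 0.4, "rx": 0, "ry": 0, "rz": 0, "claw": 0}
    - {"dx": 0, "dy": 0, "dz": 0.2, "rx": 0, "ry": 0, "rz": 0, "claw": 0}
    - {"dx": 0, "dy": 0, "dz": 0.1, "rx": 0, "ry": 0, "rz": 0, "claw": 0}
    - {"dx": 0, "dy": 0, "dz": 0, "rx": 0, "ry": 0, "rz": 0, "claw": 0}
    - {"dx": 0, "dy": 0, "dz": 0, "rx": 0, "ry": 0, "rz": 0, "claw": 0}

```text
time_s: 10.55
ee_pos: [0.4765, 0.2803, 0.0216]
eef_rot: [3.14, -0.001, 1.57]
force: [0.1, 0.0, 0.7]
grip_width: 0.0943
grip_force: 0.0
```

step_arm:
  plan:
    - {"dx": 0, "dy": 0, "dz": 0, "rx": 0, "ry": 0, "rz": 0, "claw": 1}
    - {"dx": 0, "dy": 0, "dz": 0, "rx": 0, "ry": 0, "rz": 0, "claw": 1}
    - {"dx": 0, "dy": 0, "dz": 0, "rx": 0, "ry": 0, "rz": 0, "claw": 1}
    - {"dx": 0, "dy": 0, "dz": 0, "rx": 0, "ry": 0, "rz": 0, "claw": 1}
    - {"dx": 0, "dy": 0, "dz": 0, "rx": 0, "ry": 0, "rz": 0, "claw": 1}
    - {"dx": 0, "dy": 0, "dz": 0, "rx": 0, "ry": 0, "rz": 0, "claw": 1}
    - {"dx": 0, "dy": 0, "dz": 0, "rx": 0, "ry": 0, "rz": 0, "claw": 1}
    - {"dx": 0, "dy": 0, "dz": 0, "rx": 0, "ry": 0, "rz": 0, "claw": 1}
  grip_force: 25

```text
time_s: 11.35
ee_pos: [0.4757, 0.2802, 0.0204]
eef_rot: [-3.141, 0.0, 1.57]
force: [-0.6, -0.2, 0.6]
grip_width: 0.0434
grip_force: 25.0
```

step_arm:
  plan:
    - {"dx": 0, "dy": 0, "dz": -0.3, "rx": 0, "ry": 0, "rz": 0, "claw": 1}
    - {"dx": 0, "dy": 0, "dz": -0.4, "rx": 0, "ry": 0, "rz": 0, "claw": 1}
    - {"dx": 0, "dy": 0, "dz": -0.3, "rx": 0, "ry": 0, "rz": 0, "claw": 1}
    - {"dx": -0.405, "dy": 0.124, "dz": 0, "rx": 0, "ry": 0, "rz": 0, "claw": 1}
    - {"dx": -0.405, "dy": 0.124, "dz": 0, "rx": 0, "ry": 0, "rz": 0, "claw": 1}
    - {"dx": -0.405, "dy": 0.124, "dz": 0, "rx": 0, "ry": 0, "rz": 0, "claw": 1}
    - {"dx": -0.405, "dy": 0.124, "dz": 0, "rx": 0, "ry": 0, "rz": 0, "claw": 1}
    - {"dx": -0.405, "dy": 0.124, "dz": 0, "rx": 0, "ry": 0, "rz": 0, "claw": 1}
    - {"dx": 0, "dy": 0, "dz": 0, "rx": 0, "ry": 0, "rz": 0, "claw": 1}
    - {"dx": 0, "dy": 0, "dz": 0, "rx": 0, "ry": 0, "rz": 0, "claw": 1}

```text
time_s: 12.35
ee_pos: [0.5376, 0.0771, 0.1202]
eef_rot: [-3.141, -0.0, 1.569]
force: [0.0, 0.1, -1.1]
grip_width: 0.0432
grip_force: 25.0
```

step_arm:
  plan:
    - {"dx": 0, "dy": 0, "dz": 0.2, "rx": 0, "ry": 0, "rz": 0, "claw": 1}
    - {"dx": 0, "dy": 0, "dz": 0.1, "rx": 0, "ry": 0, "rz": 0, "claw": 1}
    - {"dx": 0, "dy": 0, "dz": 0.05, "rx": 0, "ry": 0, "rz": 0, "claw": 1}
    - {"dx": 0, "dy": 0, "dz": 0.05, "rx": 0, "ry": 0, "rz": 0, "claw": 1}
    - {"dx": 0, "dy": 0, "dz": 0.03, "rx": 0, "ry": 0, "rz": 0, "claw": 1}
    - {"dx": 0, "dy": 0, "dz": 0, "rx": 0, "ry": 0, "rz": 0, "claw": 1}

```text
time_s: 12.95
ee_pos: [0.5374, 0.0778, 0.0772]
eef_rot: [-3.141, 0.0, 1.571]
force: [-2.0, -0.9, -1.7]
grip_width: 0.0433
grip_force: 25.0
```

step_arm:
  plan:
    - {"dx": 0, "dy": 0, "dz": 0.06, "rx": 0, "ry": 0, "rz": 0, "claw": 1}
    - {"dx": 0, "dy": 0, "dz": 0.06, "rx": 0, "ry": 0, "rz": 0, "claw": 1}
    - {"dx": 0, "dy": 0, "dz": 0.03, "rx": 0, "ry": 0, "rz": 0, "claw": 1}
    - {"dx": 0, "dy": 0, "dz": 0, "rx": 0, "ry": 0, "rz": 0, "claw": 1}
    - {"dx": 0, "dy": 0, "dz": 0, "rx": 0, "ry": 0, "rz": 0, "claw": 1}

```text
time_s: 13.45
ee_pos: [0.5374, 0.0776, 0.0624]
eef_rot: [-3.141, 0.0, 1.57]
force: [-3.9, -2.5, -3.6]
grip_width: 0.0435
grip_force: 25.0
```

step_arm:
  plan:
    - {"dx": -0.006, "dy": -0.008, "dz": 0, "rx": 0, "ry": 0, "rz": 0, "claw": 1}
    - {"dx": 0, "dy": 0, "dz": 0.03, "rx": 0, "ry": 0, "rz": 0, "claw": 1}
    - {"dx": 0, "dy": 0, "dz": 0.012, "rx": 0, "ry": 0, "rz": 0, "claw": 1}
    - {"dx": 0, "dy": 0, "dz": 0, "rx": 0, "ry": 0, "rz": 0, "claw": 1}
    - {"dx": 0, "dy": 0, "dz": 0, "rx": 0, "ry": 0, "rz": 0, "claw": 1}

```text
time_s: 13.95
ee_pos: [0.5372, 0.0772, 0.0584]
eef_rot: [3.141, -0.0, 1.57]
force: [1.1, 0.6, 1.0]
grip_width: 0.0434
grip_force: 25.0
```

step_arm:
  plan:
    - {"dx": 0, "dy": 0, "dz": 0, "rx": 0, "ry": 0, "rz": 0, "claw": 0}
    - {"dx": 0, "dy": 0, "dz": 0, "rx": 0, "ry": 0, "rz": 0, "claw": 0}
    - {"dx": 0, "dy": 0, "dz": 0, "rx": 0, "ry": 0, "rz": 0, "claw": 0}
    - {"dx": 0, "dy": 0, "dz": 0, "rx": 0, "ry": 0, "rz": 0, "claw": 0}
    - {"dx": 0, "dy": 0, "dz": 0, "rx": 0, "ry": 0, "rz": 0, "claw": 0}
    - {"dx": 0, "dy": 0, "dz": 0, "rx": 0, "ry": 0, "rz": 0, "claw": 0}
    - {"dx": 0, "dy": 0, "dz": -0.2, "rx": 0, "ry": 0, "rz": 0, "claw": 0}
    - {"dx": 0, "dy": 0, "dz": -0.4, "rx": 0, "ry": 0, "rz": 0, "claw": 0}
    - {"dx": 0, "dy": 0, "dz": -0.3, "rx": 0, "ry": 0, "rz": 0, "claw": 0}

```text
time_s: 14.85
ee_pos: [0.537, 0.0771, 0.15]
eef_rot: [3.141, -0.0, 1.57]
force: [0.3, -0.9, 0.3]
grip_width: 0.0939
grip_force: 0.0
```

step_arm:
  plan:
    - {"dx": -0.4, "dy": -0.02, "dz": 0, "rx": 0, "ry": 0, "rz": 0, "claw": 0}
    - {"dx": -0.4, "dy": -0.02, "dz": 0, "rx": 0, "ry": 0, "rz": 0, "claw": 0}
    - {"dx": -0.4, "dy": -0.02, "dz": 0, "rx": 0, "ry": 0, "rz": 0, "claw": 0}
    - {"dx": -0.4, "dy": -0.02, "dz": 0, "rx": 0, "ry": 0, "rz": 0, "claw": 0}
    - {"dx": -0.4, "dy": -0.02, "dz": 0, "rx": 0, "ry": 0, "rz": 0, "claw": 0}
    - {"dx": -0.4, "dy": -0.02, "dz": 0, "rx": 0, "ry": 0, "rz": 0, "claw": 0}
    - {"dx": -0.14, "dy": -0.01, "dz": 0, "rx": 0, "ry": 0, "rz": 0, "claw": 0}
    - {"dx": 0, "dy": 0, "dz": 0, "rx": 0, "ry": 0, "rz": 0, "claw": 0}
    - {"dx": 0, "dy": 0, "dz": 0, "rx": 0, "ry": 0, "rz": 0, "claw": 0}

```text
time_s: 15.75
ee_pos: [0.5238, -0.176, 0.1481]
eef_rot: [-3.141, -0.0, 1.571]
force: [-0.3, 0.6, -0.5]
grip_width: 0.0937
grip_force: 0.0
```

Run:
```python
from h import *
o=telemetry.get_obs(); e=o['ee_pos'];print(e,o['time_s'],o['qpos'].round(2))
for c in ['scene','top']:
    p=viewer.camera(c); X=cloud(p)
    for n,xy,r,a,b in [('narrow',(.5375,.077),.04,.05,.0585),('wide',(.5375,.077),.045,.03,.043),('rod',(.5375,.077),.02,.06,.08),('tall',(.524,-.177),.03,.05,.072)]:
        P=near(X,xy,r,a,b)
        if len(P): print(c,n,len(P),circ(P).round(4),np.median(P[:,2]).round(4))
```

```text
[ 0.5238185  -0.17597077  0.14813004] 15.75 [-0.39  0.38  1.6   0.    1.17 -0.39]
scene narrow 123 [0.538  0.0788 0.0241] 0.0562
scene wide 142 [0.54   0.077  0.0297] 0.0389
scene rod 17 [0.5383 0.083  0.0111] 0.0646
scene tall 52 [ 0.5253 -0.1769  0.015 ] 0.0619
top narrow 260 [0.5377 0.0776 0.0218] 0.0552
top wide 231 [0.538  0.0777 0.0298] 0.0372
top rod 25 [0.5349 0.0726 0.0104] 0.0638
```

Both collars are home. Next, descend on the finial grip.

step_arm:
  plan:
    - {"dx": -0.006, "dy": 0.005, "dz": 0, "rx": 0, "ry": 0, "rz": 0, "claw": 0}
    - {"dx": 0, "dy": 0, "dz": 0.4, "rx": 0, "ry": 0, "rz": 0, "claw": 0}
    - {"dx": 0, "dy": 0, "dz": 0.3, "rx": 0, "ry": 0, "rz": 0, "claw": 0}
    - {"dx": 0, "dy": 0, "dz": 0.17, "rx": 0, "ry": 0, "rz": 0, "claw": 0}
    - {"dx": 0, "dy": 0, "dz": 0, "rx": 0, "ry": 0, "rz": 0, "claw": 0}
    - {"dx": 0, "dy": 0, "dz": 0, "rx": 0, "ry": 0, "rz": 0, "claw": 0}

```text
time_s: 16.45
ee_pos: [0.5247, -0.1771, 0.0619]
eef_rot: [3.141, 0.0, 1.571]
force: [0.7, -0.5, 0.6]
grip_width: 0.0937
grip_force: 0.0
```

step_arm:
  plan:
    - {"dx": 0, "dy": 0, "dz": 0, "rx": 0, "ry": 0, "rz": 0, "claw": 1}
    - {"dx": 0, "dy": 0, "dz": 0, "rx": 0, "ry": 0, "rz": 0, "claw": 1}
    - {"dx": 0, "dy": 0, "dz": 0, "rx": 0, "ry": 0, "rz": 0, "claw": 1}
    - {"dx": 0, "dy": 0, "dz": 0, "rx": 0, "ry": 0, "rz": 0, "claw": 1}
    - {"dx": 0, "dy": 0, "dz": 0, "rx": 0, "ry": 0, "rz": 0, "claw": 1}
    - {"dx": 0, "dy": 0, "dz": 0, "rx": 0, "ry": 0, "rz": 0, "claw": 1}
    - {"dx": 0, "dy": 0, "dz": 0, "rx": 0, "ry": 0, "rz": 0, "claw": 1}
    - {"dx": 0, "dy": 0, "dz": 0, "rx": 0, "ry": 0, "rz": 0, "claw": 1}
    - {"dx": 0, "dy": 0, "dz": 0, "rx": 0, "ry": 0, "rz": 0, "claw": 1}
    - {"dx": 0, "dy": 0, "dz": 0, "rx": 0, "ry": 0, "rz": 0, "claw": 1}
  grip_force: 25

```text
time_s: 17.45
ee_pos: [0.5242, -0.1775, 0.0612]
eef_rot: [-3.141, -0.0, 1.57]
force: [0.2, -0.1, -1.0]
grip_width: 0.0293
grip_force: 25.0
```

```bash
python3 -c "
from h import *
o=telemetry.get_obs(); print(o['ee_pos'],o['moment'],o['force'],o['grip_width'])"
```

```text
[ 0.52423506 -0.17750579  0.06119205] [-0.16016653  0.10140217 -0.01823627] [ 0.15501878 -0.05454778 -1.02856089] 0.02928294869470123
```

Turn one way in steps to about 25°, then read the moment.

step_arm:
  plan:
    - {"dx": 0, "dy": 0, "dz": 0, "rx": 0, "ry": 0, "rz": 0.07, "claw": 1}
    - {"dx": 0, "dy": 0, "dz": 0, "rx": 0, "ry": 0, "rz": 0.07, "claw": 1}
    - {"dx": 0, "dy": 0, "dz": 0, "rx": 0, "ry": 0, "rz": 0.07, "claw": 1}
    - {"dx": 0, "dy": 0, "dz": 0, "rx": 0, "ry": 0, "rz": 0.07, "claw": 1}
    - {"dx": 0, "dy": 0, "dz": 0, "rx": 0, "ry": 0, "rz": 0, "claw": 1}
    - {"dx": 0, "dy": 0, "dz": 0, "rx": 0, "ry": 0, "rz": 0, "claw": 1}

```text
time_s: 18.05
ee_pos: [0.5246, -0.1768, 0.0614]
eef_rot: [3.141, -0.001, 1.131]
force: [1.5, 5.1, 1.6]
grip_width: 0.0296
grip_force: 25.0
```

```bash
python3 -c "
from h import *
o=telemetry.get_obs(); print(o['ee_pos'],o['eef_rot'],o['moment'],o['force'],o['grip_width'])"
```

```text
[ 0.52458793 -0.17683007  0.06138985] [ 3.14147015e+00 -9.24982211e-04  1.13103514e+00] [ 0.96905095 -0.30429638  0.30349777] [1.46076525 5.14071966 1.63716449] 0.02958679925679822
```

The moment is about 0.3 N m, so this way is stopped and slipping. I'll turn the other way.

step_arm:
  plan:
    - {"dx": 0, "dy": 0, "dz": 0, "rx": 0, "ry": 0, "rz": -0.09, "claw": 1}
    - {"dx": 0, "dy": 0, "dz": 0, "rx": 0, "ry": 0, "rz": -0.09, "claw": 1}
    - {"dx": 0, "dy": 0, "dz": 0, "rx": 0, "ry": 0, "rz": -0.09, "claw": 1}
    - {"dx": 0, "dy": 0, "dz": 0, "rx": 0, "ry": 0, "rz": -0.09, "claw": 1}
    - {"dx": 0, "dy": 0, "dz": 0, "rx": 0, "ry": 0, "rz": -0.09, "claw": 1}
    - {"dx": 0, "dy": 0, "dz": 0, "rx": 0, "ry": 0, "rz": -0.09, "claw": 1}
    - {"dx": 0, "dy": 0, "dz": 0, "rx": 0, "ry": 0, "rz": 0, "claw": 1}

```text
time_s: 18.75
ee_pos: [0.5238, -0.177, 0.0614]
eef_rot: [-3.141, -0.001, 1.984]
force: [-5.4, 2.7, 6.6]
grip_width: 0.0295
grip_force: 25.0
```

```bash
python3 -c "
from h import *
o=telemetry.get_obs(); print(o['ee_pos'],o['eef_rot'],o['moment'],o['force'],o['grip_width'])"
```

```text
[ 0.52377592 -0.17699848  0.06138047] [-3.14061833e+00 -1.49886384e-03  1.98426118e+00] [0.65526749 1.04181541 0.09176598] [-5.40970402  2.7421386   6.63754582] 0.029537053212281
```

Turning freely. Continue to about 92°.

step_arm:
  plan:
    - {"dx": 0, "dy": 0, "dz": 0, "rx": 0, "ry": 0, "rz": -0.09, "claw": 1}
    - {"dx": 0, "dy": 0, "dz": 0, "rx": 0, "ry": 0, "rz": -0.09, "claw": 1}
    - {"dx": 0, "dy": 0, "dz": 0, "rx": 0, "ry": 0, "rz": -0.09, "claw": 1}
    - {"dx": 0, "dy": 0, "dz": 0, "rx": 0, "ry": 0, "rz": -0.09, "claw": 1}
    - {"dx": 0, "dy": 0, "dz": 0, "rx": 0, "ry": 0, "rz": -0.09, "claw": 1}
    - {"dx": 0, "dy": 0, "dz": 0, "rx": 0, "ry": 0, "rz": 0, "claw": 1}

```text
time_s: 19.35
ee_pos: [0.5234, -0.177, 0.0614]
eef_rot: [-3.142, -0.003, 2.691]
force: [-9.1, 3.1, 8.6]
grip_width: 0.0294
grip_force: 25.0
```

```bash
python3 -c "
from h import *
o=telemetry.get_obs(); print(o['ee_pos'],o['eef_rot'],o['moment'],o['force'],o['grip_width'],o['qpos'])"
```

```text
[ 0.52341243 -0.17699315  0.06142247] [-3.14157410e+00 -2.69153128e-03  2.69107145e+00] [0.76013872 1.60457851 0.10566695] [-9.12310034  3.12895875  8.62422551] 0.0294241324105882 [-3.92434283e-01  4.92304225e-01  1.65995929e+00  1.64523473e-04
  9.92017216e-01 -1.51279961e+00]
```

step_arm:
  plan:
    - {"dx": 0, "dy": 0, "dz": -0.04, "rx": 0, "ry": 0, "rz": 0, "claw": 1}
    - {"dx": 0, "dy": 0, "dz": -0.04, "rx": 0, "ry": 0, "rz": 0, "claw": 1}
    - {"dx": 0, "dy": 0, "dz": 0, "rx": 0, "ry": 0, "rz": 0, "claw": 1}

```text
time_s: 19.65
ee_pos: [0.5237, -0.1773, 0.0693]
eef_rot: [-3.141, -0.002, 2.686]
force: [-5.3, 2.2, -0.0]
grip_width: 0.0296
grip_force: 25.0
```

step_arm:
  plan:
    - {"dx": 0, "dy": 0, "dz": -0.1, "rx": 0, "ry": 0, "rz": 0, "claw": 1}
    - {"dx": 0, "dy": 0, "dz": -0.15, "rx": 0, "ry": 0, "rz": 0, "claw": 1}
    - {"dx": 0, "dy": 0, "dz": -0.3, "rx": 0, "ry": 0, "rz": 0, "claw": 1}
    - {"dx": 0, "dy": 0, "dz": -0.4, "rx": 0, "ry": 0, "rz": 0, "claw": 1}
    - {"dx": 0, "dy": 0, "dz": -0.2, "rx": 0, "ry": 0, "rz": 0, "claw": 1}
    - {"dx": 0, "dy": 0, "dz": 0, "rx": 0, "ry": 0, "rz": 0, "claw": 1}
    - {"dx": 0, "dy": 0, "dz": 0, "rx": 0, "ry": 0, "rz": 0, "claw": 1}

```text
time_s: 20.35
ee_pos: [0.5244, -0.1775, 0.1842]
eef_rot: [3.141, 0.001, 2.686]
force: [0.2, -1.1, -2.0]
grip_width: 0.0297
grip_force: 25.0
```

Run:
```python
from h import *
o=telemetry.get_obs(); e=o['ee_pos'];print(e,o['eef_rot'],o['force'])
p=viewer.camera('scene')
a,b=proj(p,e).round()[0].astype(int); a=max(a,45);cv2.imwrite('pics/f1.png',cv2.resize(p['img'][b-30:b+50,a-45:a+55,::-1],None,fx=6,fy=6,interpolation=3))
# move to rod in tool axes
y=o['eef_rot'][2]; d=np.array([.5375,.0772])-e[:2]
print('tool dx,dy (0.1m units)',d@[np.cos(y),np.sin(y)]*10,d@[np.sin(y),-np.cos(y)]*10)
```

```text
[ 0.52437151 -0.17749481  0.18416546] [3.14145557e+00 8.79839218e-04 2.68571568e+00] [ 0.2185176  -1.09792331 -2.0327813 ]
tool dx,dy (0.1m units) 1.0034161563765518 2.3446399090387366
```

View pics/f1.png

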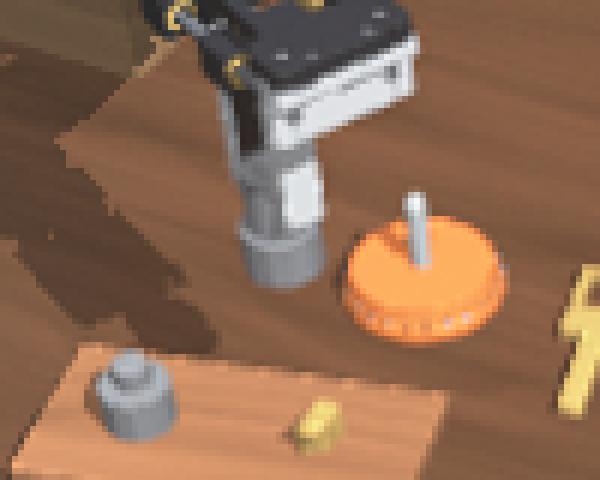

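The crop shows the tall finial held upright at (283,230), with the bare brass stud at (318,425) and the low finial untouched. Carry it over the rod.

step_arm:
  plan:
    - {"dx": 0.125, "dy": 0.293, "dz": 0, "rx": 0, "ry": 0, "rz": 0, "claw": 1}
    - {"dx": 0.125, "dy": 0.293, "dz": 0, "rx": 0, "ry": 0, "rz": 0, "claw": 1}
    - {"dx": 0.125, "dy": 0.293, "dz": 0, "rx": 0, "ry": 0, "rz": 0, "claw": 1}
    - {"dx": 0.125, "dy": 0.293, "dz": 0, "rx": 0, "ry": 0, "rz": 0, "claw": 1}
    - {"dx": 0.125, "dy": 0.293, "dz": 0, "rx": 0, "ry": 0, "rz": 0, "claw": 1}
    - {"dx": 0.125, "dy": 0.293, "dz": 0, "rx": 0, "ry": 0, "rz": 0, "claw": 1}
    - {"dx": 0.125, "dy": 0.293, "dz": 0, "rx": 0, "ry": 0, "rz": 0, "claw": 1}
    - {"dx": 0.125, "dy": 0.293, "dz": 0, "rx": 0, "ry": 0, "rz": 0, "claw": 1}
    - {"dx": 0, "dy": 0, "dz": 0, "rx": 0, "ry": 0, "rz": 0, "claw": 1}
    - {"dx": 0, "dy": 0, "dz": 0, "rx": 0, "ry": 0, "rz": 0, "claw": 1}

```text
time_s: 21.4
ee_pos: [0.5373, 0.0773, 0.183]
eef_rot: [-3.141, -0.002, 2.687]
force: [-0.2, 0.9, -1.3]
grip_width: 0.0299
grip_force: 25.0
```

step_arm:
  plan:
    - {"dx": 0, "dy": 0, "dz": 0, "rx": 0, "ry": 0, "rz": 0, "claw": 1}
    - {"dx": 0, "dy": 0, "dz": 0, "rx": 0, "ry": 0, "rz": 0, "claw": 1}
    - {"dx": 0, "dy": 0, "dz": 0, "rx": 0, "ry": 0, "rz": 0, "claw": 1}
    - {"dx": 0, "dy": 0, "dz": 0, "rx": 0, "ry": 0, "rz": 0, "claw": 1}

```text
time_s: 21.8
ee_pos: [0.5377, 0.0765, 0.1842]
eef_rot: [3.142, 0.0, 2.685]
force: [-0.3, -0.3, -0.9]
grip_width: 0.0293
grip_force: 25.0
```

Run:
```python
from h import *
p=viewer.camera('scene'); X=cloud(p)
a,b=proj(p,[.5375,.077,.1]).round()[0].astype(int);cv2.imwrite('pics/f2.png',cv2.resize(p['img'][b-45:b+45,a-50:a+50,::-1],None,fx=6,fy=6,interpolation=3))
for n,r,z0,z1 in [('narrow',.035,.05,.0585),('wide',.045,.03,.043),('skirt',.04,.13,.165)]:
    P=near(X,[.5375,.077],r,z0,z1); print(n,circ(P).round(4),np.median(P[:,2]).round(4),P[:,2].min().round(3))
print(telemetry.get_obs()['force'])
```

```text
narrow [0.5391 0.0763 0.0225] 0.0566 0.05
wide [0.5404 0.0773 0.0295] 0.0383 0.03
skirt [0.5431 0.0761 0.0193] 0.154 0.137
[ 0.0940034  -0.31671943 -1.66312634]
```

View pics/f2.png

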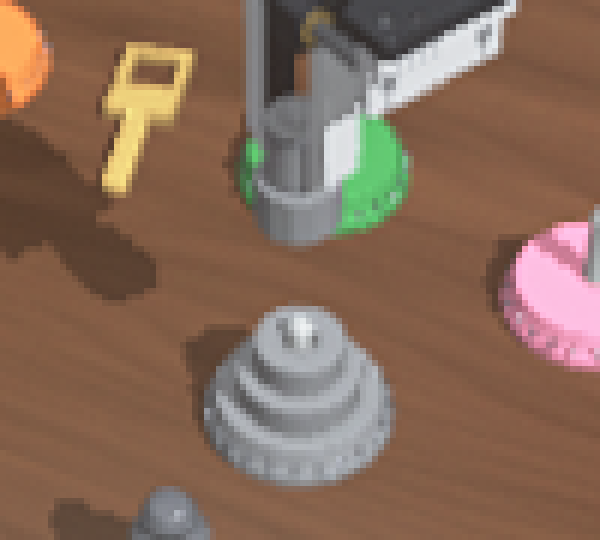

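The crop shows both collars stacked on the grey foot, with the rod tip at (300,330). The finial is held upright straight above it at (298,190). Handing in.

```bash
python3 -c "
from station import hand_in
print(hand_in())"
```

```text
the job is handed in; nothing more can be done
None
```

I handed the job in at about 22 s: both collars are home on the rod, and the tall finial, freed by turning it counter-clockwise from above, is held upright about 70 mm above the rod tip; the verdict was not shown.

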